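# Set up the sole-edge finishing spindle and shut the kit drawer

### The job

From the open kit drawer take the black hub and lower it fully home onto the flange of the spindle's upright arbor, then lower the pink wheel onto the same arbor until it lies flat on the hub; let neither ring drop down the arbor. When both are on, push the drawer home until it clicks in at its detent, with the blue-green spare wheel still lying in it. Leave the shoes, soles, jar, tin and brush where they are.

Things in the scene. Friction and masses are not known exactly. Their poses are not given: they have to be found in the camera images.
- hub: Black ring, outer diameter 46, bore 25, height 22 mm, 60 to 130 g, lying flat in the drawer. Origin: centre of its underside, z up along its axis.
- wheel: Pink abrasive wheel, a ring of outer diameter 50, bore 19, height 18 mm, 50 to 100 g, lying flat in the drawer. Origin: centre of its underside, z up along its axis.
- spare: Blue-green spare wheel, same size as the pink wheel, lying in the drawer, where it stays. Origin: centre of its underside. The three rings lie side by side in any order, about 88 mm apart across the drawer (along the kit unit's y).
- spindle: Blue round motor housing (diameter 92, top at 46 mm) on a 110 mm square steel plate, fixed to the bench, with an upright steel arbor in its middle. Origin: centre of the plate's underside, on the bench.
- spindle_seat (a point): Centre of the upper face of the aluminium flange (diameter 60) on the housing, 50 mm above the bench, where the hub's underside comes to rest; z up. The steel arbor rises from here: diameter 22.4 mm up to 16 mm, narrowing to 16 mm at height 20, straight to 45, tapering to 8 mm at its tip, 54 mm up. The wheel's underside comes to rest 22 mm above this point, on the hub.
- kit: Low white steel drawer unit fixed to the bench, 260 deep (x) by 340 wide (y) by 80 mm high, with one drawer that opens along its -x. Origin: centre of its underside.
- kit_drawer0 (a joint): Opening of the drawer (m): 0 shut at its stop, 0.125 to 0.155 at the start. It slides with about 1 N of friction; a sprung ball resists with 2 N more from 13 to 6 mm, then draws it shut. Its inner floor is 22 mm above the bench, its side walls end at 58 mm, its yellow front at 67 mm; it is 298 mm wide inside.
- kit_drawer0_handle (a point): Middle of the drawer's dark horizontal bar handle, 120 mm long along the unit's y, 44 mm above the bench, 35 mm in front of the yellow front. It moves with the drawer; its axes are those of the unit.
- shoe_a: Pink shoe, the nearer of two shoes, 240 by 84 by 80 mm, on the bench. Origin: centre of its underside.
- sole_a: Black shoe sole with heel, the one of two nearer the drawer, 240 by 84 by 23 mm, on the bench. Origin: centre of its underside.
- jar: Amber jar of finish with black cap, diameter 68, height 85 mm. Origin: centre of its underside.
- tin: Small tin, diameter 76, height 50 mm, standing on top of the kit unit. Origin: centre of its underside.
Not all that is in view belongs to the job. Several things have the shape of the hub; the one meant has the colours described above.

How it is judged:
By the outcome, as a careful person would: the job done as asked, in the order asked, and still so for the second after the job is handed in, with the robot touching nothing.
It also fails if it takes over 72 s, if anything falls off the work surface, if the arm or the gripper's body presses on something with over 40 N, if the wrist force passes 120 N, or if a joint passes its speed limit or range.

### The arm

A 6-joint arm with a two-finger parallel gripper is mounted at the origin on the work surface. World frame = base frame: x ahead of the robot, y to its left, z up, the work surface at z = 0. Lengths are in m, angles in degrees, forces in N, time in s.
With the tool pointing down it reaches from about 0.325 to 0.9 m from the base axis. Payload 6.1 kg.
Tool frame: the origin (TCP) lies between the finger pads; the fingertips stand 19 mm ahead of it and the grasp point (between the pads) is the TCP; z points along the fingers, y is the line along which they close (so a half turn about z gives the same grasp; the last joint's range is limited). The gripper opens to 87 mm and grips with 3 to 60 N. Pads are 19 mm wide; open, the fingers measure 117 mm over their backs; the gripper's body (75 mm by 190 mm) begins 51 mm behind the grasp point.
Start: joints at [60.441, 12.628, 87.462, -0, 79.91, -7.225], TCP at [0.237, 0.578, 0.242] pointing down, gripper open.
Joint ranges: [-170.65, 170.65], [-52.31, 119.04], [5.05, 147.46], [-71.25, 251.25], [11.57, 151.72], [-153.62, 153.62]. Speed limits (degrees/s): [147.25, 147.25, 172.46, 180, 180, 180].

### API

Orientations are given as [roll, pitch, yaw] about the fixed x, y, z axes, in that order (R = Rz(yaw) Ry(pitch) Rx(roll)).
In Python, from bench import r gives the robot as it stands. The module is installed in compiled form; this text tells all that it offers.
- The arm moves only by the shell command python3 -m pendant 'ROWS'. ROWS is a JSON object of lists of equal length, an entry for each row: "xyz": the shift along the tool's x, y, z in m, a list of three; "delta_rot": the turn, a rotation vector about the tool's x, y, z in degrees, a list of three; "hand": the finger opening in m, from 0 to 0.087. In form: {"xyz": [[tx, ty, tz], ...], "delta_rot": [[rx, ry, rz], ...], "hand": [hand, ...]}. A call has 1 to 12 rows; each row is the pose to reach, as a shift and turn from the pose commanded when the call began, along the tool's axes at that moment; what a row does not reach only later rows make up. A row lasts 1/10 s, in which the tool goes at most 50 mm and 8.59 degrees, less where a joint would pass 70% of its speed; a pose out of reach is approached as far as the arm can. A call with a gripper value outside its range is refused whole. The fingers move at their own pace and stop on an object; the grip force is fixed at half the most. Time passes only in rows, so rows that repeat a pose let the fingers close. It gives the time, the measured TCP pose, the force, the opening and the grip force at its end, in the units of the state.
- r.state(): the state, without advancing time (a new reading comes with each control period).
- r.read_camera(name): name is "scene" or "side" or "wrist"; returns the picture (384x512x3 uint8, red, green, blue); there is no depth.
- r.calibration(name): a dict with "fx", "fy", "cx", "cy" (pixels), "rvec" (rotation vector, rad) and "tvec" (3), from world to camera coordinates, as OpenCV has them. Camera axes: x right, y down, z forward; pixel columns grow to the right and rows downward; lengths in m; the calibration is good to about 2 mm. A picture is of the moment at which its call begins: read the wrist's pose just before it. calibration takes no time and is no camera call; for the wrist camera it gives the pose at the moment of the call.
- r.sign_off(): hands the job in; it is judged then, once.
Trained networks look in the newest picture that a camera, given by its name, has taken for a name from the list of things; names that differ only in an ending like _2 or _b are one class to them, and where a whole thing is asked for, a point or a joint stands for the part that bears it (a point fixed in the world has none). Each returns a list of dicts, best first, with "confidence" (0 to 1); they miss things now and then, are a little off and sometimes report something else, mostly with a low value. They report only what shows in the picture. A call takes as long as a camera call. They do not tell look-alikes from the thing itself.
- r.look_for(camera, label): "centre" ([x, y, z] in m, in world coordinates, good to about 4 mm: the middle of the surface that is visible of it).
- r.masks_of(camera, label): "mask" (384x512 bool, what is visible of it).
The state is a dict: "time": time; "joint_positions": joint angles; "qvel": joint speeds; "joint_efforts": joint torques, N m; "eef_pos": TCP position; "eef_rot": TCP orientation; "wrist_force": force on the tool from outside, world axes, zero at the start; "torque": the same for the moment, N m; "grip_width": finger opening in m; "grasp_force": force on a finger pad.
Only numpy, scipy, OpenCV 4.12 (cv2) and the standard library are available. Lean on these libraries where they do the work, as an engineer would, in place of code of your own. Each camera call takes 0.05 s, during which the arm holds its last target. There are 200 camera calls.

## Working session

There is one attempt and no reset: what is moved stays moved. The work goes in short steps, Python scripts to look and compute and a shell command to move; the robot and the scene stay as the last step left them, time stands still between calls to the robot, and variables do not carry over. Pictures are saved under pics/ and viewed, at most 12 in all, crops included, and the job is handed in when it is done.

```bash
mkdir -p pics
cat > h.py <<'E'
from bench import r
import numpy as np, cv2
from scipy.spatial.transform import Rotation as R
def pix2plane(cam,uv,z,c=None):
    c=c or r.calibration(cam); Rm=cv2.Rodrigues(np.array(c['rvec'],float))[0]; t=np.array(c['tvec'],float)
    d=Rm.T@np.array([(uv[0]-c['cx'])/c['fx'],(uv[1]-c['cy'])/c['fy'],1]); o=-Rm.T@t
    return o+d*(z-o[2])/d[2]
def proj(cam,p):
    c=r.calibration(cam);K=np.array([[c['fx'],0,c['cx']],[0,c['fy'],c['cy']],[0,0,1.]])
    return cv2.projectPoints(np.array(p,float).reshape(-1,3),np.array(c['rvec'],float),np.array(c['tvec'],float),K,None)[0].reshape(-1,2)
def save(cam,name):
    im=r.read_camera(cam); cv2.imwrite(f'pics/{name}.png',im[:,:,::-1]); return im
E
python3 - <<'E'
from h import *
print(r.state())
ims=[save(c,c+'0') for c in('scene','side','wrist')]
cv2.imwrite('pics/both.png',np.hstack([cv2.resize(i,(400,300)) for i in ims[1:]])[:,:,::-1])
for c in('scene','side','wrist'):
  for l in('hub','wheel','spare','spindle','spindle_seat','kit','kit_drawer0_handle','tin','jar'):
    try: print(c,l,[(np.round(d['centre'],3).tolist(),round(d['confidence'],2),proj(c,d['centre'])[0].round().tolist()) for d in r.look_for(c,l)])
    except Exception as e: print(c,l,e)
E
```

```text
{'time': 0.0, 'joint_positions': array([ 6.04408281e+01,  1.26742205e+01,  8.75262620e+01,  4.50807480e-04,
        7.99106973e+01, -7.22650419e+00]), 'qvel': array([ 0.02991609,  0.03200499, -0.0438197 ,  0.06934588, -0.03065187,
       -0.02920084]), 'joint_efforts': array([-3.10801253e-03, -4.94629133e+01, -3.87360799e+01,  6.95439172e-02,
        5.75317384e-02, -1.64176176e-04]), 'eef_pos': array([0.23721303, 0.57759716, 0.24044368]), 'eef_rot': array([-1.79889759e+02, -1.44256964e-02,  1.57667239e+02]), 'wrist_force': array([-0.2223934 ,  0.59020536,  0.2786074 ]), 'torque': array([-0.00427796, -0.02557985, -0.0446486 ]), 'grasp_force': 0.0, 'grip_width': 0.08727512634225609}
scene hub [([0.56, 0.094, 0.043], 0.64, [289.0, 213.0]), ([0.41, 0.027, 0.015], 0.6, [302.0, 189.0]), ([0.755, 0.203, 0.079], 0.56, [274.0, 255.0])]
scene wheel [([0.587, 0.263, 0.039], 0.64, [322.0, 244.0])]
scene spare [([0.572, 0.181, 0.036], 0.6, [306.0, 229.0])]
scene spindle [([0.506, -0.223, 0.034], 0.86, [241.0, 168.0])]
scene spindle_seat [([0.503, -0.223, 0.033], 0.8, [242.0, 168.0])]
scene kit [
[... 280 characters left out ...]
[201.0, 223.0])]
side wheel []
side spare [([0.561, 0.165, 0.038], 0.68, [228.0, 185.0])]
side spindle [([0.48, -0.27, 0.038], 0.84, [261.0, 272.0]), ([0.574, 0.252, 0.039], 0.75, [223.0, 173.0])]
side spindle_seat [([0.479, -0.268, 0.038], 0.76, [260.0, 271.0])]
side kit [([0.678, 0.09, 0.064], 0.62, [267.0, 182.0])]
side kit_drawer0_handle [([0.576, 0.162, 0.03], 0.61, [233.0, 186.0]), ([0.676, 0.089, 0.063], 0.42, [267.0, 182.0])]
side tin [([0.73, 0.146, 0.117], 0.68, [273.0, 159.0])]
side jar [([0.532, -0.516, 0.066], 0.84, [334.0, 332.0])]
wrist hub []
wrist wheel []
wrist spare []
wrist spindle []
wrist spindle_seat []
wrist kit []
wrist kit_drawer0_handle []
wrist tin []
wrist jar []
```

View pics/scene0.png

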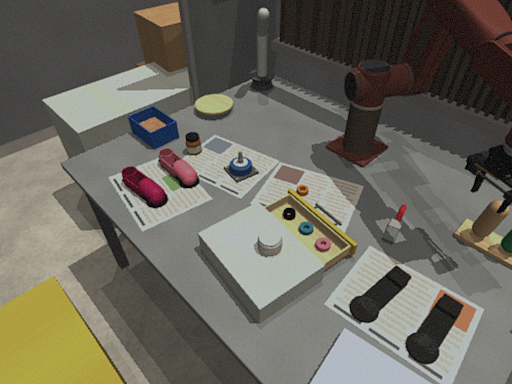

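View pics/both.png

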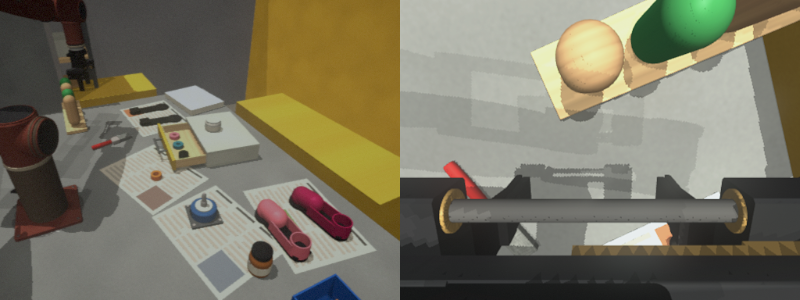

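The scene view shows the open drawer with the black hub at (289,213), the blue-green spare at (306,228) and the pink wheel at (323,244). The spindle is at (241,168), and an orange look-alike ring lies on the bench at (302,189). The wrist camera sees only the wooden figure. Next I'll work out the wrist camera's mounting and a viewing move.

```bash
cat >> h.py <<'E'
def T():
    s=r.state(); return np.array(s['eef_pos']),R.from_euler('xyz',s['eef_rot'],degrees=True)
def move(p,yaw):
    "shift and turn, in tool axes, to target tool-down pose"
    x,q=T(); g=R.from_euler('xyz',[180,0,yaw],degrees=True)
    print('xyz',(q.inv().apply(np.array(p)-x)).round(4),'rot',(q.inv()*g).as_rotvec(degrees=True).round(2))
E
python3 - <<'E'
from h import *
c=r.calibration('wrist');Rm=cv2.Rodrigues(np.array(c['rvec'],float))[0];o=-Rm.T@np.array(c['tvec'])
x,q=T();print(c['fx'],c['cx'],c['cy'],'cam in tool',q.inv().apply(o-x),'axis',q.inv().apply(Rm.T[:,2]),'right',q.inv().apply(Rm.T[:,0]))
for yaw in(-9,171,81): move([.50,.17,.30],yaw)
print(r.state()['joint_positions'])
E
```

```text
322.5182578071688 247.08265622324672 193.99724181027318 cam in tool [ 0.07071422  0.00100395 -0.14367044] axis [-2.60681103e-01  6.69694914e-05  9.65424962e-01] right [ 7.26942646e-05  9.99999996e-01 -4.97392049e-05]
xyz [-0.3979 -0.2778 -0.0584] rot [  0.    -0.   166.67]
xyz [-0.3979 -0.2778 -0.0584] rot [  0.     0.   -13.33]
xyz [-0.3979 -0.2778 -0.0584] rot [ 0.    0.   76.67]
[ 6.04419613e+01  1.26276842e+01  8.74609913e+01 -7.22035579e-04
  7.99108948e+01 -7.22659512e+00]
```

```bash
python3 -m pendant '{"xyz":[[-0.475,-0.24,-0.058],[-0.475,-0.24,-0.058],[-0.475,-0.24,-0.058],[-0.475,-0.24,-0.058],[-0.475,-0.24,-0.058],[-0.475,-0.24,-0.058],[-0.475,-0.24,-0.058],[-0.475,-0.24,-0.058],[-0.475,-0.24,-0.058],[-0.475,-0.24,-0.058],[-0.475,-0.24,-0.058],[-0.475,-0.24,-0.058]],"delta_rot":[[0,0,-13.3],[0,0,-13.3],[0,0,-13.3],[0,0,-13.3],[0,0,-13.3],[0,0,-13.3],[0,0,-13.3],[0,0,-13.3],[0,0,-13.3],[0,0,-13.3],[0,0,-13.3],[0,0,-13.3]],"hand":[0.087,0.087,0.087,0.087,0.087,0.087,0.087,0.087,0.087,0.087,0.087,0.087]}'
python3 - <<'E'
from h import *
save('wrist','w1');c=r.calibration('wrist')
for l in('hub','wheel','spare'):
  for d in r.masks_of('wrist',l):
    m=d['mask'];ys,xs=np.nonzero(m);z=.044 if l=='hub' else .040
    print(l,round(d['confidence'],2),m.sum(),(xs.mean().round(),ys.mean().round()),pix2plane('wrist',(xs.mean(),ys.mean()),z,c).round(4))
  print([(np.round(d['centre'],3).tolist(),round(d['confidence'],2)) for d in r.look_for('wrist',l)])
E
```

```text
time: 2.7
eef_pos: [0.5885, 0.1715, 0.3]
eef_rot: [-179.9, 0.1, 170.7]
wrist_force: [-0.3, 0.6, -0.3]
grip_width: 0.0869
grasp_force: 0.0
hub 0.96 1250 (np.float64(104.0), np.float64(33.0)) [0.4115 0.0391 0.044 ]
hub 0.78 973 (np.float64(177.0), np.float64(147.0)) [0.5511 0.0931 0.044 ]
[([0.554, 0.091, 0.047], 0.92), ([0.405, 0.025, 0.016], 0.8)]
wheel 0.96 1195 (np.float64(316.0), np.float64(143.0)) [0.5742 0.2631 0.04  ]
[([0.576, 0.261, 0.042], 0.74)]
spare 0.56 1049 (np.float64(247.0), np.float64(142.0)) [0.5593 0.1787 0.04  ]
[([0.561, 0.173, 0.042], 0.8), ([0.611, 0.166, 0.046], 0.29)]
```

View pics/w1.png

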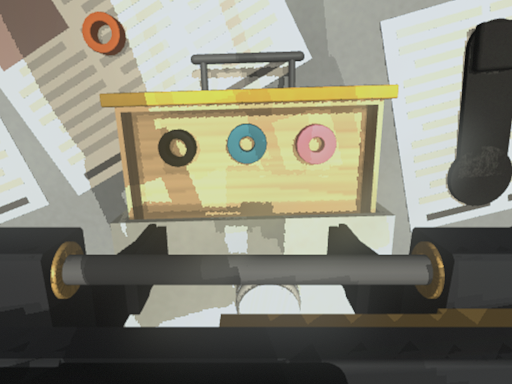

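The wrist view looks straight into the drawer: hub at (177,147), spare at (247,143), wheel at (316,143), handle bar near row 57. I'll fit the ring outlines properly and get the kit's yaw.

```bash
cat >> h.py <<'E'
from scipy.optimize import minimize
def sil(c,x,y,z,rad,h):
    a=np.linspace(0,2*np.pi,73); P=np.array([[x+rad*np.cos(t),y+rad*np.sin(t),zz] for zz in(z,z+h) for t in a])
    K=np.array([[c['fx'],0,c['cx']],[0,c['fy'],c['cy']],[0,0,1.]])
    p=cv2.projectPoints(P,np.array(c['rvec'],float),np.array(c['tvec'],float),K,None)[0].astype(np.float32)
    return cv2.convexHull(p)
def fitcyl(mask,c,x0,z,rad,h):
    "centre xy of an upright cylinder whose silhouette best matches the mask's hull"
    cs,_=cv2.findContours(mask.astype(np.uint8),cv2.RETR_EXTERNAL,cv2.CHAIN_APPROX_NONE)
    cnt=cv2.convexHull(max(cs,key=cv2.contourArea)).astype(np.float32)[:,0]
    def f(v):
        H=sil(c,v[0],v[1],z,rad,h); d=np.array([cv2.pointPolygonTest(H,(float(a),float(b)),True) for a,b in cnt]); return np.mean((d-v[2]*100)**2)
    s=minimize(f,[*x0,0],method='Nelder-Mead',options=dict(initial_simplex=[[*x0,0],[x0[0]+.01,x0[1],0],[x0[0],x0[1]+.01,0],[*x0,.01]],xatol=1e-5,fatol=1e-5))
    return s.x[:2].round(4),round(s.x[2]*100,2),round(s.fun**.5,2)
E
python3 - <<'E'
from h import *
c=r.calibration('wrist'); im=r.read_camera('wrist')
for l,x0,rad,h in(('hub',(.551,.093),.023,.022),('wheel',(.574,.263),.025,.018),('spare',(.559,.179),.025,.018)):
  for d in r.masks_of('wrist',l):
    if d['mask'].nonzero()[0].mean()>100: print(l,fitcyl(d['mask'],c,x0,.022,rad,h))
# front edge (yellow) upper outline & handle
for a,z in(((102,104),.067),((398,94),.067),((194,59),.05),((302,55),.05)): print(a,pix2plane('wrist',a,z,c).round(4))
E
```

```text
hub (array([0.5536, 0.0891]), np.float64(0.43), np.float64(0.5))
wheel (array([0.5775, 0.2616]), np.float64(0.97), np.float64(0.18))
spare (array([0.5626, 0.1765]), np.float64(0.59), np.float64(0.28))
(102, 104) [0.4869 0.0282 0.067 ]
(398, 94) [0.5277 0.3571 0.067 ]
(194, 59) [0.4541 0.1374 0.05  ]
(302, 55) [0.4689 0.2589 0.05  ]
```

```bash
python3 -m pendant '{"xyz":[[0.021,-0.087,0.05],[0.021,-0.087,0.1],[0.021,-0.087,0.15],[0.021,-0.087,0.17],[0.021,-0.087,0.17],[0.021,-0.087,0.19],[0.021,-0.087,0.21],[0.021,-0.087,0.225],[0.021,-0.087,0.24],[0.021,-0.087,0.25],[0.021,-0.087,0.255],[0.021,-0.087,0.255]],"delta_rot":[[0,0,-2],[0,0,-2],[0,0,-2],[0,0,-2],[0,0,-2],[0,0,-2],[0,0,-2],[0,0,-2],[0,0,-2],[0,0,-2],[0,0,-2],[0,0,-2]],"hand":[0.065,0.065,0.065,0.065,0.065,0.065,0.065,0.065,0.065,0.065,0.065,0.065]}'
python3 - <<'E'
from h import *
save('wrist','w2');move([.5536,.0891,.044],172.7)
E
```

```text
time: 4.45
eef_pos: [0.551, 0.0931, 0.0441]
eef_rot: [-180.0, -0.1, 173.0]
wrist_force: [0.3, 0.6, -0.3]
grip_width: 0.0651
grasp_force: 0.0
xyz [-0.0027 -0.0036  0.0007] rot [ 0.   -0.    0.27]
```

View pics/w2.png

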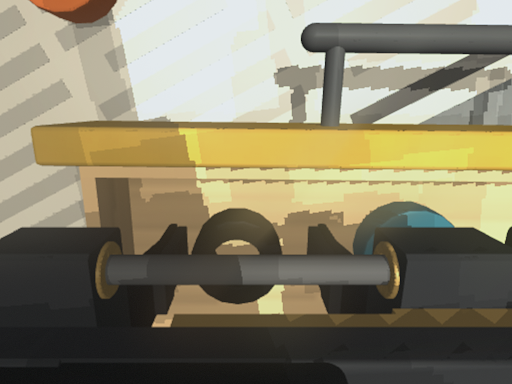

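The hub sits between the fingers, centred near column 237 against the finger middle at 247. That agrees with the computed 3.6 mm correction. I'll apply it and grip.

```bash
python3 -m pendant '{"xyz":[[-0.0027,-0.0036,0],[-0.0027,-0.0036,0],[-0.0027,-0.0036,0],[-0.0027,-0.0036,0],[-0.0027,-0.0036,0],[-0.0027,-0.0036,0],[-0.0027,-0.0036,0],[-0.0027,-0.0036,0]],"delta_rot":[[0,0,0],[0,0,0],[0,0,0],[0,0,0],[0,0,0],[0,0,0],[0,0,0],[0,0,0]],"hand":[0.065,0.065,0.065,0.036,0.036,0.036,0.036,0.036]}'
python3 - <<'E'
from h import *
im=save('wrist','w3');c=r.calibration('wrist');x,q=T();print(x,q.as_euler('xyz',degrees=True))
for d in r.masks_of('wrist','hub'):
  m=d['mask'];ys,xs=np.nonzero(m);print(d['confidence'],m.sum(),xs.min(),xs.max(),ys.min(),ys.max())
  if ys.mean()>150: print(fitcyl(m,c,x[:2],.022,.023,.022))
E
```

```text
time: 5.3
eef_pos: [0.5535, 0.0891, 0.0446]
eef_rot: [-180.0, -0.0, 173.0]
wrist_force: [-0.2, 0.2, 0.4]
grip_width: 0.0459
grasp_force: 30.0
[0.55350887 0.08906366 0.04460598] [-1.79995955e+02 -5.71114651e-05  1.72967833e+02]
0.91 3833 202 293 201 297
(array([0.5514, 0.0899]), np.float64(3.72), np.float64(3.64))
0.84 856 48 119 0 16
```

```bash
python3 -m pendant '{"xyz":[[0,0,-0.02],[0,0,-0.05],[0,0,-0.09],[0,-0.02,-0.13],[-0.006,-0.06,-0.17],[-0.006,-0.11,-0.2],[-0.006,-0.16,-0.205],[-0.006,-0.21,-0.205],[-0.006,-0.26,-0.205],[-0.006,-0.3,-0.205],[-0.006,-0.326,-0.205],[-0.006,-0.326,-0.205]],"delta_rot":[[0,0,0],[0,0,0],[0,0,0],[0,0,0],[0,0,0],[0,0,0],[0,0,0],[0,0,0],[0,0,0],[0,0,0],[0,0,0],[0,0,0]],"hand":[0.036,0.036,0.036,0.036,0.036,0.036,0.036,0.036,0.036,0.036,0.036,0.036]}'
python3 -m pendant '{"xyz":[[0,0,0],[0,0,0],[0,0,0]],"delta_rot":[[0,0,0],[0,0,0],[0,0,0]],"hand":[0.036,0.036,0.036]}'
python3 - <<'E'
from h import *
im=save('wrist','w4');c=r.calibration('wrist')
for d in r.masks_of('wrist','spindle'):
  m=d['mask'];ys,xs=np.nonzero(m);print(d['confidence'],m.sum(),xs.min(),xs.max(),ys.min(),ys.max())
for l in('spindle','spindle_seat'): print([(np.round(d['centre'],3).tolist(),round(d['confidence'],2)) for d in r.look_for('wrist',l)])
E
```

```text
time: 6.6
eef_pos: [0.5185, -0.2391, 0.2491]
eef_rot: [-179.9, -0.0, 172.7]
wrist_force: [0.0, -0.1, -0.4]
grip_width: 0.0456
grasp_force: 30.0
time: 6.9
eef_pos: [0.5198, -0.2339, 0.2494]
eef_rot: [180.0, -0.0, 173.1]
wrist_force: [-0.3, 0.2, -0.0]
grip_width: 0.0452
grasp_force: 30.0
0.94 8799 188 285 93 191
[([0.48, -0.245, 0.045], 0.8)]
[([0.488, -0.243, 0.042], 0.75)]
```

View pics/w4.png

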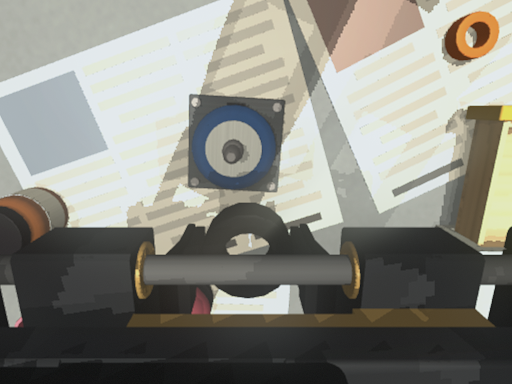

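The held hub shows at (248,250). The spindle plate spans columns 188–285, with its flange centre near (234,147) and the arbor tip at about (233,151). I'll fit the flange, the housing and the held hub.

```bash
cat >> h.py <<'E'
def pts_fit(c,pts,x0,z,rad,h):
    "same, from chosen outline points, no margin"
    def f(v):
        H=sil(c,v[0],v[1],z,rad,h); return np.mean([cv2.pointPolygonTest(H,(float(a),float(b)),True)**2 for a,b in pts])
    s=minimize(f,x0,method='Nelder-Mead',options=dict(initial_simplex=[x0,[x0[0]+.01,x0[1]],[x0[0],x0[1]+.01]],xatol=1e-5,fatol=1e-6))
    return s.x.round(4),round(s.fun**.5,2)
def big(m,win):
    k=np.zeros(m.shape,np.uint8);u0,u1,v0,v1=win;k[v0:v1,u0:u1]=m[v0:v1,u0:u1]
    n,l,s,_=cv2.connectedComponentsWithStats(k); return l==1+np.argmax(s[1:,4])
def spindle(im,c,win,x0):
    hsv=cv2.cvtColor(im,cv2.COLOR_RGB2HSV).astype(int)
    b=big((hsv[...,0]>95)&(hsv[...,0]<130)&(hsv[...,1]>110),win)
    print('blue',b.sum(),fitcyl(b,c,x0,.020,.046,.026))
    cs,_=cv2.findContours(b.astype(np.uint8),cv2.RETR_EXTERNAL,cv2.CHAIN_APPROX_NONE)
    inn=np.zeros(b.shape,np.uint8);cv2.drawContours(inn,[cv2.convexHull(max(cs,key=cv2.contourArea))],-1,1,-1)
    fl=big((inn>0)&~b&(hsv[...,1]<90)&(hsv[...,2]>60),win)
    print('flange',fl.sum(),fitcyl(fl,c,x0,.046,.030,.004))
def held(im,c,label,rad,h,below):
    x,q=T()
    for d in r.masks_of('wrist',label):
        m=d['mask'];ys,xs=np.nonzero(m)
        if ys.mean()<200: continue
        top=[(u,np.nonzero(m[:,u])[0].min()) for u in range(xs.min()+6,xs.max()-5)]
        v,e=pts_fit(c,top,x[:2],x[2]-below,rad,h); print('held',v,e,'in tool',q.inv().apply([v[0]-x[0],v[1]-x[1],0]).round(4),'cols',xs.min(),xs.max())
    return
E
python3 - <<'E'
from h import *
im=r.read_camera('wrist');c=r.calibration('wrist');x,q=T();print(x)
spindle(im,c,(150,320,80,198),(.488,-.24))
print('tip',pix2plane('wrist',(232.5,150.5),.104,c))
held(im,c,'hub',.023,.022,.0226)
E
```

```text
[ 0.51976026 -0.234544    0.24963419]
blue 887 (array([ 0.4803, -0.2385]), np.float64(12.51), np.float64(0.92))
flange 987 (array([ 0.4857, -0.2421]), np.float64(4.32), np.float64(3.89))
tip [ 0.48581566 -0.24269086  0.104     ]
held [ 0.5215 -0.2339] 0.43 in tool [-0.0016  0.0009  0.    ] cols 202 294
```

```bash
python3 -m pendant '{"xyz":[[0,0,0.03],[0,-0.008,0.06],[0,-0.008,0.09],[0,-0.008,0.09],[0,-0.008,0.09],[0,-0.008,0.09]],"delta_rot":[[0,0,0],[0,0,0],[0,0,0],[0,0,0],[0,0,0],[0,0,0]],"hand":[0.036,0.036,0.036,0.036,0.036,0.036]}'
python3 - <<'E'
from h import *
im=save('wrist','w5');c=r.calibration('wrist');x,q=T();print(x)
held(im,c,'hub',.023,.022,.0226)
hsv=cv2.cvtColor(im,cv2.COLOR_RGB2HSV)
print(proj('wrist',[[.4858,-.2425,.104],[.4858,-.2425,.05],[.4458,-.2425,.046]]).round(1))
print(hsv[150,170:330:8].tolist())
cv2.imwrite('pics/w5c.png',cv2.resize(im[60:260,130:370],None,fx=3,fy=3,interpolation=cv2.INTER_CUBIC)[:,:,::-1])
E
```

```text
time: 7.8
eef_pos: [0.5198, -0.2437, 0.1618]
eef_rot: [-179.9, 0.2, 173.0]
wrist_force: [-0.2, 0.1, -0.2]
grip_width: 0.0458
grasp_force: 30.0
[ 0.5198875  -0.24383508  0.16196417]
held [ 0.5217 -0.2432] 0.51 in tool [-0.0017  0.0009  0.    ] cols 202 293
[[241.3 166.5]
 [242.6 154.1]
 [236.1 102.2]]
[[23, 38, 188], [23, 36, 185], [105, 45, 91], [107, 105, 114], [107, 109, 112], [26, 23, 174], [28, 24, 170], [28, 25, 176], [26, 19, 96], [21, 20, 90], [28, 23, 165], [26, 24, 171], [28, 25, 174], [26, 24, 168], [107, 102, 112], [107, 85, 108], [42, 13, 98], [65, 7, 228], [38, 22, 227], [38, 20, 227]]
```

View pics/w5c.png

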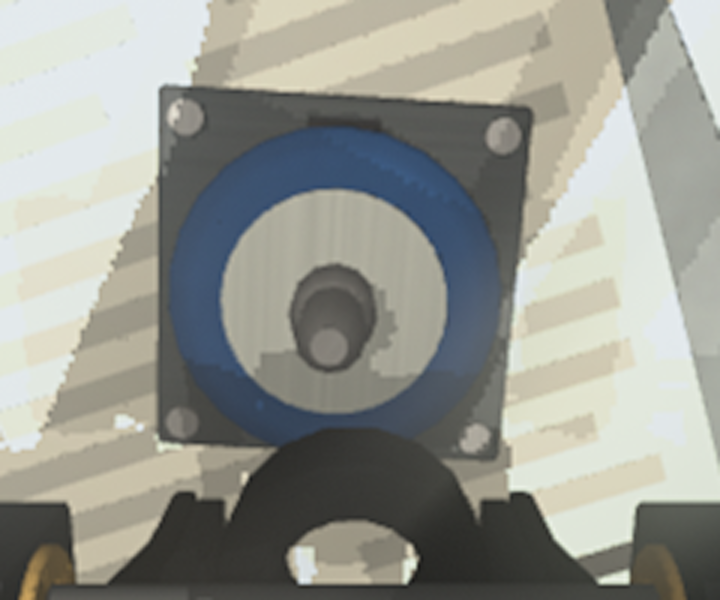

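The crop shows the flange disc centred near (241,160) in the full image, with the arbor tip at (240,176) and the held hub just below them.

```bash
cat >> h.py <<'E'
def flange(im,c,win,x0,excl=None):
    hsv=cv2.cvtColor(im,cv2.COLOR_RGB2HSV).astype(int)
    b=((abs(hsv[...,0]-108)<12)&(hsv[...,1]>75)).astype(np.uint8); u0,u1,v0,v1=win
    b=big(cv2.morphologyEx(b,cv2.MORPH_CLOSE,np.ones((3,3)))>0,win)
    cs,h=cv2.findContours(b.astype(np.uint8),cv2.RETR_CCOMP,cv2.CHAIN_APPROX_NONE)
    hole=max([k for k,g in zip(cs,h[0]) if g[3]>=0],key=cv2.contourArea)[:,0]
    e=cv2.fitEllipse(hole.astype(np.float32)); print('hole ellipse',np.round(e[0],1),np.round(e[1],1))
    print('flange',pts_fit(c,hole,x0,.046,.0300,.004))
    out=[p for p in max(cs,key=cv2.contourArea)[:,0] if p[1]<v1-25]
    print('housing',pts_fit(c,out,x0,.020,.046,.026))
E
python3 - <<'E'
from h import *
im=r.read_camera('wrist');c=r.calibration('wrist');x,q=T();print(x)
flange(im,c,(180,305,80,215),(.484,-.2425))
print('tip',pix2plane('wrist',(239.7,176),.104,c),'seat',pix2plane('wrist',(241.2,160),.05,c))
im=r.read_camera('wrist');held(im,c,'hub',.023,.022,.0226);print(T()[0])
E
```

```text
[ 0.51962061 -0.24370515  0.16160123]Traceback (most recent call last):
  File "<stdin>", line 3, in <module>
  File "h.py", line 63, in flange
    hole=max([k for k,g in zip(cs,h[0]) if g[3]>=0],key=cv2.contourArea)[:,0]
         ~~~^^^^^^^^^^^^^^^^^^^^^^^^^^^^^^^^^^^^^^^^^^^^^^^^^^^^^^^^^^^^
ValueError: max() iterable argument is empty
```

```bash
cat >> h.py <<'E'
def flange2(im,c,ctr,R0,x0):
    S=cv2.cvtColor(im,cv2.COLOR_RGB2HSV)[...,1]; k=np.zeros(S.shape,np.uint8);cv2.circle(k,ctr,R0,1,-1)
    m=big((S<60)&(k>0),(0,512,0,384)); ys,xs=np.nonzero(m); print('box',xs.min(),xs.max(),ys.min(),ys.max())
    print('flange',fitcyl(m,c,x0,.046,.030,.004))
E
python3 - <<'E'
from h import *
im=r.read_camera('wrist');c=r.calibration('wrist');x,q=T();print(x)
flange2(im,c,(241,160),44,(.484,-.2425))
print('tip',pix2plane('wrist',(239.7,176),.104,c),'seat',pix2plane('wrist',(241.2,160),.05,c))
held(im,c,'hub',.023,.022,.0226)
E
```

```text
[ 0.51940419 -0.24356981  0.16120182]
box 203 278 123 198
flange (array([ 0.4919, -0.2434]), np.float64(-1.16), np.float64(1.55))
tip [ 0.49121569 -0.24401246  0.104     ] seat [ 0.48975592 -0.24388713  0.05      ]
held [ 0.521  -0.2428] 0.36 in tool [-0.0015  0.001   0.    ] cols 202 293
```

```bash
python3 -m pendant '{"xyz":[[0.015,-0.0047,0],[0.0296,-0.0047,0],[0.0296,-0.0047,0],[0.0296,-0.0047,0.01],[0.0296,-0.0047,0.02],[0.0296,-0.0047,0.03],[0.0296,-0.0047,0.04],[0.0296,-0.0047,0.05],[0.0296,-0.0047,0.05],[0.0296,-0.0047,0.05]],"delta_rot":[[0,0,0],[0,0,0],[0,0,0],[0,0,0],[0,0,0],[0,0,0],[0,0,0],[0,0,0],[0,0,0],[0,0,0]],"hand":[0.036,0.036,0.036,0.036,0.036,0.036,0.036,0.036,0.036,0.036]}'
python3 - <<'E'
from h import *
im=save('wrist','w6');c=r.calibration('wrist');x,q=T();print(x);move([.4895,-.2448,.111],173)
held(im,c,'hub',.023,.022,.0226)
print(proj('wrist',[[.4912,-.244,.104],[.4912,-.244,.0888]]))
cv2.imwrite('pics/w6c.png',cv2.resize(im[180:320,150:350],None,fx=4,fy=4,interpolation=cv2.INTER_CUBIC)[:,:,::-1])
E
```

```text
time: 9.05
eef_pos: [0.4885, -0.244, 0.1091]
eef_rot: [180.0, -0.0, 173.0]
wrist_force: [0.3, 0.3, -0.1]
grip_width: 0.0457
grasp_force: 30.0
[ 0.48881272 -0.24428119  0.10964477]
xyz [-0.0007 -0.0004 -0.0014] rot [-0.01  0.01 -0.03]
held [ 0.4905 -0.2434] 0.54 in tool [-0.0016  0.0011  0.    ] cols 202 292
[[246.71711323 255.31014784]
 [246.75794094 243.06391374]]
```

View pics/w6c.png

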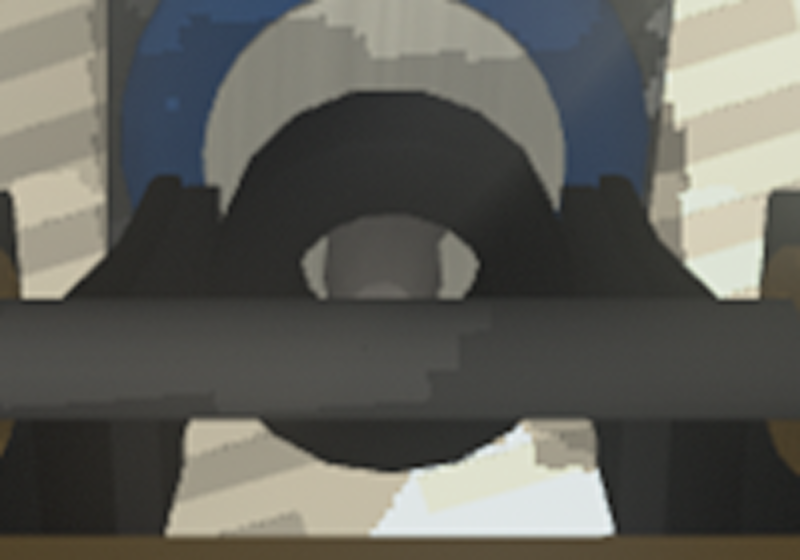

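The crop through the bore shows the arbor at crop column 384 and the bore centre at 390, so the hub needs about 0.7 mm toward tool −y. I'll correct that and lower gently, watching the force.

```bash
python3 -m pendant '{"xyz":[[-0.0005,-0.0006,0.004],[-0.0005,-0.0006,0.008],[-0.0005,-0.0006,0.012],[-0.0005,-0.0006,0.015],[-0.0005,-0.0006,0.017],[-0.0005,-0.0006,0.018],[-0.0005,-0.0006,0.019],[-0.0005,-0.0006,0.02],[-0.0005,-0.0006,0.021],[-0.0005,-0.0006,0.022],[-0.0005,-0.0006,0.022],[-0.0005,-0.0006,0.022]],"delta_rot":[[0,0,0],[0,0,0],[0,0,0],[0,0,0],[0,0,0],[0,0,0],[0,0,0],[0,0,0],[0,0,0],[0,0,0],[0,0,0],[0,0,0]],"hand":[0.036,0.036,0.036,0.036,0.036,0.036,0.036,0.036,0.036,0.036,0.036,0.036]}'
python3 -c "
from h import *
for i in range(3):
  s=r.state();print(s['eef_pos'].round(4),s['wrist_force'].round(2),s['torque'].round(3));r.read_camera('side')
im=r.read_camera('wrist');c=r.calibration('wrist');held(im,c,'hub',.023,.022,.0226)"
```

```text
time: 10.35
eef_pos: [0.489, -0.2449, 0.0875]
eef_rot: [-180.0, 0.0, 173.0]
wrist_force: [-0.4, -0.5, -1.1]
grip_width: 0.0457
grasp_force: 30.0
[ 0.489  -0.2449  0.0875] [-0.39 -0.46 -1.14] [ 0.054  0.041 -0.073]
[ 0.4891 -0.2448  0.0876] [ 0.03 -0.08 -0.54] [0.005 0.007 0.017]
[ 0.4891 -0.2448  0.0876] [ 0.46 -0.31 -0.51] [ 0.055 -0.077 -0.056]
held [ 0.4909 -0.244 ] 0.35 in tool [-0.0017  0.0011  0.    ] cols 202 293
```

```bash
python3 -m pendant '{"xyz":[[0,0,0.001],[0,0,0.002],[0,0,0.003],[0,0,0.004],[0,0,0.005],[0,0,0.006],[0,0,0.006]],"delta_rot":[[0,0,0],[0,0,0],[0,0,0],[0,0,0],[0,0,0],[0,0,0],[0,0,0]],"hand":[0.036,0.036,0.036,0.036,0.036,0.036,0.036]}'
```

```text
time: 11.3
eef_pos: [0.4889, -0.2448, 0.0813]
eef_rot: [180.0, -0.0, 173.0]
wrist_force: [0.2, -0.2, -1.3]
grip_width: 0.0458
grasp_force: 30.0
```

```bash
python3 -m pendant '{"xyz":[[0,0,0.0015],[0,0,0.003],[0,0,0.0045],[0,0,0.006],[0,0,0.007],[0,0,0.008],[0,0,0.0085],[0,0,0.009],[0,0,0.009]],"delta_rot":[[0,0,0],[0,0,0],[0,0,0],[0,0,0],[0,0,0],[0,0,0],[0,0,0],[0,0,0],[0,0,0]],"hand":[0.036,0.036,0.036,0.036,0.036,0.036,0.036,0.036,0.036]}'
```

```text
time: 12.2
eef_pos: [0.4891, -0.2449, 0.0726]
eef_rot: [-180.0, 0.0, 173.0]
wrist_force: [-0.1, 0.5, 0.1]
grip_width: 0.0452
grasp_force: 30.0
```

```bash
python3 -m pendant '{"xyz":[[0,0,0.0005],[0,0,0.001],[0,0,0.001]],"delta_rot":[[0,0,0],[0,0,0],[0,0,0]],"hand":[0.036,0.036,0.036]}'; python3 -m pendant '{"xyz":[[0,0,0.0005],[0,0,0.0005]],"delta_rot":[[0,0,0],[0,0,0]],"hand":[0.036,0.036]}'
```

```text
time: 12.5
eef_pos: [0.4891, -0.2449, 0.0726]
eef_rot: [-180.0, -0.0, 173.0]
wrist_force: [-3.1, 2.6, 6.6]
grip_width: 0.0457
grasp_force: 30.0
time: 12.7
eef_pos: [0.4891, -0.2449, 0.0725]
eef_rot: [-180.0, -0.0, 173.0]
wrist_force: [-5.5, 3.0, 11.3]
grip_width: 0.0458
grasp_force: 30.0
```

```bash
python3 -m pendant '{"xyz":[[0,0,-0.0015],[0,0,-0.0015],[0,0,-0.0015],[0,0,-0.0015],[0,0,-0.0015],[0,0,-0.02],[0,0,-0.05],[0,0,-0.09],[0,0,-0.13],[0,0,-0.16],[0,0,-0.16],[0,0,-0.16]],"delta_rot":[[0,0,0],[0,0,0],[0,0,0],[0,0,0],[0,0,0],[0,0,0],[0,0,0],[0,0,0],[0,0,0],[0,0,0],[0,0,0],[0,0,0]],"hand":[0.036,0.048,0.065,0.065,0.065,0.065,0.065,0.065,0.065,0.065,0.065,0.065]}'
python3 - <<'E'
from h import *
move([.589,.273,.30],173)
E
```

```text
time: 13.9
eef_pos: [0.4894, -0.2451, 0.2316]
eef_rot: [-180.0, 0.1, 173.0]
wrist_force: [-0.9, 0.6, -0.9]
grip_width: 0.0651
grasp_force: 0.0
xyz [-0.0356  0.5263 -0.0687] rot [-0.05  0.09 -0.03]
```

```bash
python3 -m pendant '{"xyz":[[-0.055,0.517,0],[-0.055,0.517,0],[-0.055,0.517,0],[-0.055,0.517,0],[-0.055,0.517,0],[-0.055,0.517,0],[-0.055,0.517,0],[-0.055,0.517,0],[-0.055,0.517,0],[-0.055,0.517,0.03],[-0.055,0.517,0.03],[-0.055,0.517,0.03]],"delta_rot":[[0,0,0],[0,0,0],[0,0,0],[0,0,0],[0,0,0],[0,0,0],[0,0,0],[0,0,0],[0,0,0],[0,0,0],[0,0,0],[0,0,0]],"hand":[0.07,0.07,0.07,0.07,0.07,0.07,0.07,0.07,0.07,0.07,0.07,0.07]}'
python3 -m pendant '{"xyz":[[0,0,0],[0,0,0],[0,0,0],[0,0,0]],"delta_rot":[[0,0,0],[0,0,0],[0,0,0],[0,0,0]],"hand":[0.07,0.07,0.07,0.07]}'
python3 - <<'E'
from h import *
im=save('wrist','w7');c=r.calibration('wrist')
for l in('wheel','spare'):
  for d in r.masks_of('wrist',l):
    m=d['mask'];ys,xs=np.nonzero(m);print(l,round(d['confidence'],2),xs.min(),xs.max(),ys.min(),ys.max(),im[m].mean(0).round(),fitcyl(m,c,pix2plane('wrist',(xs.mean(),ys.mean()),.031,c)[:2],.022,.025,.018))
move([.5775,.2616,.042],173)
E
```

```text
time: 15.1
eef_pos: [0.6043, 0.2643, 0.1955]
eef_rot: [-179.9, -0.4, 173.2]
wrist_force: [0.2, -0.3, -0.6]
grip_width: 0.0698
grasp_force: 0.0
time: 15.5
eef_pos: [0.6073, 0.2604, 0.2018]
eef_rot: [180.0, 0.1, 172.9]
wrist_force: [-0.1, -0.0, 0.4]
grip_width: 0.0703
grasp_force: 0.0
wheel 0.9 218 269 124 176 [215. 139. 143.] (array([0.5775, 0.2616]), np.float64(1.06), np.float64(0.36))
spare 0.91 126 181 120 172 [ 87. 126. 126.] (array([0.5627, 0.1762]), np.float64(0.86), np.float64(0.24))
xyz [ 0.0297 -0.0031  0.1596] rot [ 0.02  0.05 -0.09]
```

```bash
python3 -m pendant '{"xyz":[[0.0297,-0.0025,0.03],[0.0297,-0.0025,0.07],[0.0297,-0.0025,0.1],[0.0297,-0.0025,0.12],[0.0297,-0.0025,0.135],[0.0297,-0.0025,0.148],[0.0297,-0.0025,0.154],[0.0297,-0.0025,0.157],[0.0297,-0.0025,0.1575],[0.0297,-0.0025,0.1575],[0.0297,-0.0025,0.1575]],"delta_rot":[[0,0,0],[0,0,0],[0,0,0],[0,0,0],[0,0,0],[0,0,0],[0,0,0],[0,0,0],[0,0,0],[0,0,0],[0,0,0]],"hand":[0.07,0.07,0.07,0.07,0.07,0.07,0.07,0.07,0.07,0.07,0.07]}'
python3 -c "
from h import *
move([.5775,.2616,.043],173)"
```

```text
time: 16.75
eef_pos: [0.5778, 0.2629, 0.0445]
eef_rot: [180.0, 0.1, 173.0]
wrist_force: [-0.4, 0.3, 0.1]
grip_width: 0.0697
grasp_force: 0.0
xyz [ 0.0001 -0.0013  0.0015] rot [ 0.04  0.08 -0.03]
```

```bash
python3 -m pendant '{"xyz":[[0,-0.0013,0.001],[0,-0.0013,0.0015],[0,-0.0013,0.0015],[0,-0.0013,0.0015],[0,-0.0013,0.0015],[0,-0.0013,0.0015],[0,-0.0013,0.0015]],"delta_rot":[[0,0,0],[0,0,0],[0,0,0],[0,0,0],[0,0,0],[0,0,0],[0,0,0]],"hand":[0.07,0.07,0.04,0.04,0.04,0.04,0.04]}'
python3 -c "
from h import *
im=r.read_camera('wrist');c=r.calibration('wrist');print(T()[0]);z=T()[0][2];held(im,c,'wheel',.025,.018,z-.022)"
```

```text
time: 17.45
eef_pos: [0.577, 0.2614, 0.042]
eef_rot: [-180.0, 0.0, 173.0]
wrist_force: [-0.6, -0.3, 0.6]
grip_width: 0.0495
grasp_force: 30.0
[0.57698481 0.2613851  0.04203292]
held [0.5788 0.2624] 0.41 in tool [-0.0017  0.0012 -0.    ] cols 198 296
```

```bash
python3 -m pendant '{"xyz":[[0,0,-0.02],[0,0,-0.05],[0,0,-0.09],[0,-0.03,-0.13],[0.0255,-0.08,-0.16],[0.0255,-0.13,-0.16],[0.0255,-0.18,-0.16],[0.0255,-0.23,-0.16],[0.0255,-0.28,-0.16],[0.0255,-0.33,-0.16],[0.0255,-0.38,-0.16],[0.0255,-0.43,-0.16]],"delta_rot":[[0,0,0],[0,0,0],[0,0,0],[0,0,0],[0,0,0],[0,0,0],[0,0,0],[0,0,0],[0,0,0],[0,0,0],[0,0,0],[0,0,0]],"hand":[0.04,0.04,0.04,0.04,0.04,0.04,0.04,0.04,0.04,0.04,0.04,0.04]}'
python3 -m pendant '{"xyz":[[0,-0.045,0],[0,-0.083,0],[0,-0.083,0],[0,-0.083,0.02],[0,-0.083,0.04],[0,-0.083,0.04],[0,-0.083,0.04],[0,-0.083,0.04]],"delta_rot":[[0,0,0],[0,0,0],[0,0,0],[0,0,0],[0,0,0],[0,0,0],[0,0,0],[0,0,0]],"hand":[0.04,0.04,0.04,0.04,0.04,0.04,0.04,0.04]}'
python3 -c "
from h import *
for i in range(3): move([.4891,-.2449,.130],173);r.read_camera('side')
im=save('wrist','w8');c=r.calibration('wrist');held(im,c,'wheel',.025,.018,.0203)"
```

```text
time: 18.75
eef_pos: [0.4997, -0.1529, 0.2022]
eef_rot: [180.0, 0.0, 173.0]
wrist_force: [0.5, -0.5, -0.6]
grip_width: 0.0494
grasp_force: 30.0
time: 19.55
eef_pos: [0.491, -0.2334, 0.1633]
eef_rot: [-180.0, 0.1, 173.0]
wrist_force: [0.0, -0.5, -1.2]
grip_width: 0.0491
grasp_force: 30.0
xyz [ 0.0005 -0.0116  0.0333] rot [-0.04  0.09 -0.  ]
xyz [ 0.0006 -0.0114  0.0334] rot [-0.05  0.11 -0.  ]
xyz [ 0.0006 -0.0114  0.0334] rot [-0.06  0.12 -0.01]
held [ 0.4926 -0.2331] 0.49 in tool [-0.0017  0.0008  0.    ] cols 197 297
```

```bash
python3 -m pendant '{"xyz":[[0.0006,-0.0114,0],[0.0006,-0.0114,0],[0.0006,-0.0114,0.01],[0.0006,-0.0114,0.02],[0.0006,-0.0114,0.03],[0.0006,-0.0114,0.038],[0.0006,-0.0114,0.043],[0.0006,-0.0114,0.046],[0.0006,-0.0114,0.046],[0.0006,-0.0114,0.046]],"delta_rot":[[0,0,0],[0,0,0],[0,0,0],[0,0,0],[0,0,0],[0,0,0],[0,0,0],[0,0,0],[0,0,0],[0,0,0]],"hand":[0.04,0.04,0.04,0.04,0.04,0.04,0.04,0.04,0.04,0.04]}'
python3 -c "
from h import *
for i in range(2): move([.4891,-.2449,.1175],173);r.read_camera('side')
im=save('wrist','w9')
cv2.imwrite('pics/w9c.png',cv2.resize(im[160:320,150:350],None,fx=3.75,fy=3.75,interpolation=cv2.INTER_CUBIC)[:,:,::-1])"
```

```text
time: 20.8
eef_pos: [0.4884, -0.2448, 0.1163]
eef_rot: [-180.0, 0.0, 173.0]
wrist_force: [-0.7, -0.2, -1.3]
grip_width: 0.0495
grasp_force: 30.0
xyz [-0.0007 -0.     -0.0012] rot [-0.01  0.02 -0.03]
xyz [-0.0006  0.     -0.0011] rot [-0.02  0.03 -0.03]
```

View pics/w9c.png

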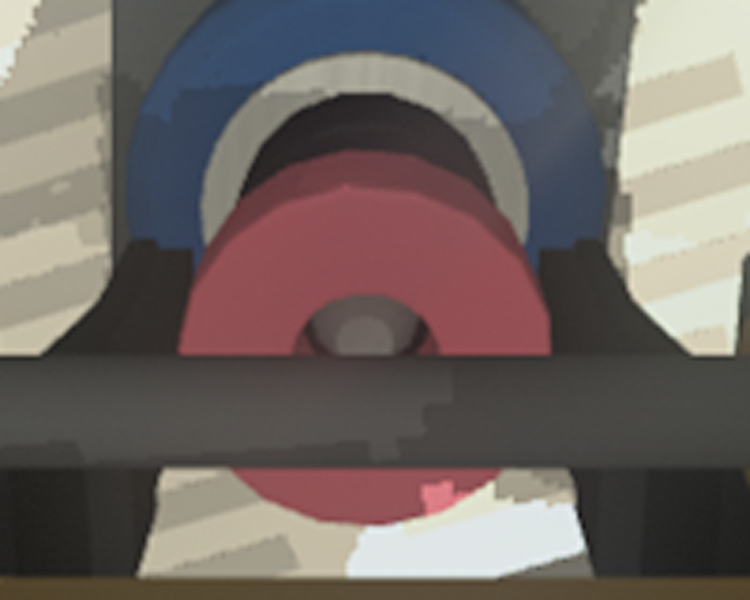

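The pink wheel's bore (crop column 366) is centred on the arbor tip (365), with the black hub seated on the flange below. Lowering on.

```bash
python3 -m pendant '{"xyz":[[-0.0006,0,0.001],[-0.0006,0,0.002],[-0.0006,0,0.003],[-0.0006,0,0.004],[-0.0006,0,0.006],[-0.0006,0,0.008],[-0.0006,0,0.008]],"delta_rot":[[0,0,0],[0,0,0],[0,0,0],[0,0,0],[0,0,0],[0,0,0],[0,0,0]],"hand":[0.04,0.04,0.04,0.04,0.04,0.04,0.04]}'
```

```text
time: 21.65
eef_pos: [0.4887, -0.2447, 0.1076]
eef_rot: [180.0, -0.0, 173.0]
wrist_force: [0.8, -0.6, -0.8]
grip_width: 0.0499
grasp_force: 30.0
```

```bash
python3 -m pendant '{"xyz":[[0,0,0.002],[0,0,0.004],[0,0,0.006],[0,0,0.008],[0,0,0.01],[0,0,0.012],[0,0,0.0135],[0,0,0.0145],[0,0,0.0145]],"delta_rot":[[0,0,0],[0,0,0],[0,0,0],[0,0,0],[0,0,0],[0,0,0],[0,0,0],[0,0,0],[0,0,0]],"hand":[0.04,0.04,0.04,0.04,0.04,0.04,0.04,0.04,0.04]}'
```

```text
time: 22.55
eef_pos: [0.4888, -0.2447, 0.0934]
eef_rot: [180.0, -0.0, 173.0]
wrist_force: [0.8, -0.6, -0.6]
grip_width: 0.0495
grasp_force: 30.0
```

```bash
python3 -m pendant '{"xyz":[[0,0,0.0005],[0,0,0.001],[0,0,0.001],[0,0,0.001]],"delta_rot":[[0,0,0],[0,0,0],[0,0,0],[0,0,0]],"hand":[0.04,0.04,0.04,0.04]}'; python3 -m pendant '{"xyz":[[0,0,0.0005],[0,0,0.001],[0,0,0.001]],"delta_rot":[[0,0,0],[0,0,0],[0,0,0]],"hand":[0.04,0.04,0.04]}'
```

```text
time: 22.95
eef_pos: [0.4889, -0.2448, 0.0926]
eef_rot: [-180.0, 0.0, 173.0]
wrist_force: [-1.2, 0.0, -1.7]
grip_width: 0.0492
grasp_force: 30.0
time: 23.25
eef_pos: [0.4889, -0.2449, 0.092]
eef_rot: [-180.0, 0.0, 173.0]
wrist_force: [-2.0, 1.2, 4.2]
grip_width: 0.0493
grasp_force: 30.0
```

```bash
python3 -m pendant '{"xyz":[[0,0,0.0005],[0,0,0.0005],[0,0,-0.0005],[0,0,-0.0005],[0,0,-0.0005],[0,0,-0.0005],[0,0,-0.0005],[0,0,-0.02],[0,0,-0.05],[0,0,-0.09],[0,0,-0.13],[0,0,-0.13]],"delta_rot":[[0,0,0],[0,0,0],[0,0,0],[0,0,0],[0,0,0],[0,0,0],[0,0,0],[0,0,0],[0,0,0],[0,0,0],[0,0,0],[0,0,0]],"hand":[0.04,0.04,0.04,0.05,0.07,0.07,0.07,0.07,0.07,0.07,0.07,0.07]}'
python3 - <<'E'
from h import *
move([.5185,-.249,.222],173)
# handle target: kit yaw -7.2, handle centre ~ (.4615,.198)
a=np.radians(-7.2);u=np.array([np.cos(a),np.sin(a)]);print('pre-push',np.array([.4615,.198])-.06*u)
E
```

```text
time: 24.45
eef_pos: [0.4919, -0.2469, 0.2286]
eef_rot: [-179.7, 0.6, 173.0]
wrist_force: [1.6, 0.2, 0.8]
grip_width: 0.0702
grasp_force: 0.0
xyz [-0.0265  0.0012  0.0068] rot [-0.31  0.59 -0.03]
pre-push [0.40197312 0.20551999]
```

```bash
python3 -m pendant '{"xyz":[[-0.03,0,0],[-0.03,0,0],[-0.03,0,0]],"delta_rot":[[0,0,0],[0,0,0],[0,0,0]],"hand":[0.04,0.01,0]}'
python3 - <<'E'
from h import *
im=save('wrist','w10');c=r.calibration('wrist')
for d in r.masks_of('wrist','wheel'):
  m=d['mask'];ys,xs=np.nonzero(m);print(xs.min(),xs.max(),ys.min(),ys.max(),fitcyl(m,c,(.49,-.244),.072,.025,.018))
cv2.imwrite('pics/w10c.png',cv2.resize(im[60:260,130:370],None,fx=3,fy=3)[:,:,::-1])
print(T()[0],proj('scene',[[.4615,.198,.044]])); move([.402,.2055,.2],172.8); move([.402,.2055,.05],172.8)
E
```

```text
time: 24.75
eef_pos: [0.5183, -0.2482, 0.2205]
eef_rot: [180.0, -0.1, 173.0]
wrist_force: [0.5, -0.0, 0.4]
grip_width: 0.0533
grasp_force: 0.0
219 276 127 185 (array([ 0.489 , -0.2435]), np.float64(0.43), np.float64(0.3))
[ 0.51784926 -0.24814121  0.22066594] [[329.88632222 213.48813785]]
xyz [0.1704 0.436  0.0212] rot [ 0.04 -0.09  0.17]
xyz [0.1702 0.4359 0.1712] rot [ 0.04 -0.09  0.17]
```

View pics/w10c.png

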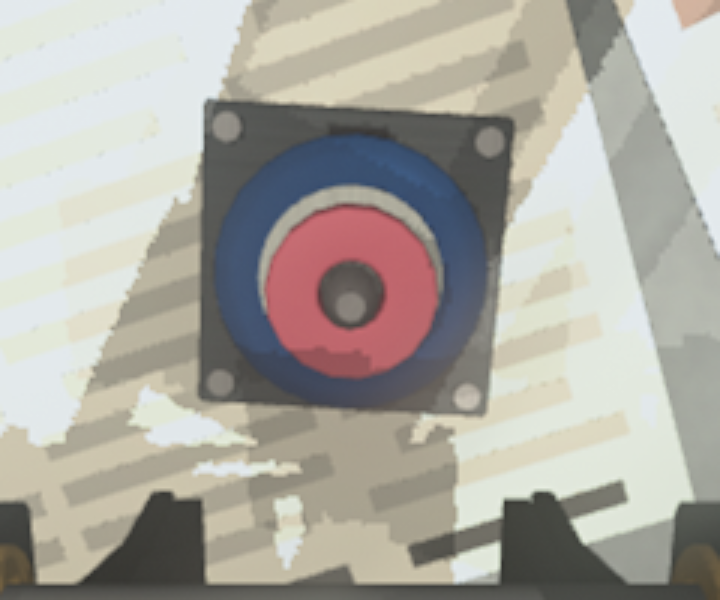

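The crop shows the wheel lying flat and centred on the arbor at (350,290), and the plate has not moved. Now the drawer.

```bash
python3 -m pendant '{"xyz":[[0.17,0.436,0],[0.17,0.436,0],[0.17,0.436,0],[0.17,0.436,0],[0.17,0.436,0],[0.17,0.436,0],[0.17,0.436,0],[0.17,0.436,0],[0.17,0.436,0],[0.17,0.436,0],[0.17,0.436,0],[0.17,0.436,0.02]],"delta_rot":[[0,0,0],[0,0,0],[0,0,0],[0,0,0],[0,0,0],[0,0,0],[0,0,0],[0,0,0],[0,0,0],[0,0,0],[0,0,0],[0,0,0]],"hand":[0,0,0,0,0,0,0,0,0,0,0,0]}'
python3 -m pendant '{"xyz":[[0,0,0],[0,0,0],[0,0,0]],"delta_rot":[[0,0,0],[0,0,0],[0,0,0]],"hand":[0,0,0]}'
python3 - <<'E'
from h import *
move([.402,.2055,.05],172.8)
print([(np.round(d['centre'],3).tolist(),round(d['confidence'],2)) for d in (r.read_camera('scene') is None or r.look_for('scene','spare'))])
E
```

```text
time: 26.05
eef_pos: [0.4047, 0.2054, 0.2038]
eef_rot: [179.9, 0.3, 173.1]
wrist_force: [0.9, 0.5, 0.3]
grip_width: 0.0006
grasp_force: 0.0
time: 26.35
eef_pos: [0.4038, 0.2043, 0.2022]
eef_rot: [180.0, 0.0, 172.9]
wrist_force: [-0.4, -0.3, 0.4]
grip_width: 0.0005
grasp_force: 0.0
xyz [0.002  0.0009 0.1522] rot [0.01 0.04 0.09]
[([0.567, 0.18, 0.037], 0.69)]
```

```bash
python3 -m pendant '{"xyz":[[0,0.001,0.04],[0,0.001,0.08],[0,0.001,0.12],[0,0.001,0.145],[0,0.001,0.152],[0,0.001,0.152],[-0.01,0.001,0.152],[-0.02,0.001,0.152],[-0.025,0.001,0.152],[-0.03,0.001,0.152],[-0.035,0.001,0.152],[-0.04,0.001,0.152]],"delta_rot":[[0,0,0],[0,0,0],[0,0,0],[0,0,0],[0,0,0],[0,0,0],[0,0,0],[0,0,0],[0,0,0],[0,0,0],[0,0,0],[0,0,0]],"hand":[0,0,0,0,0,0,0,0,0,0,0,0]}'
python3 -m pendant '{"xyz":[[-0.004,0,0],[-0.008,0,0],[-0.012,0,0],[-0.016,0,0],[-0.02,0,0],[-0.024,0,0],[-0.028,0,0],[-0.032,0,0],[-0.036,0,0],[-0.04,0,0],[-0.044,0,0],[-0.048,0,0]],"delta_rot":[[0,0,0],[0,0,0],[0,0,0],[0,0,0],[0,0,0],[0,0,0],[0,0,0],[0,0,0],[0,0,0],[0,0,0],[0,0,0],[0,0,0]],"hand":[0,0,0,0,0,0,0,0,0,0,0,0]}'
python3 - <<'E'
from h import *
im=save('wrist','w11');r.read_camera('scene');print(T()[0])
print([(np.round(d['centre'],3).tolist(),round(d['confidence'],2)) for d in r.look_for('scene','spare')])
E
```

```text
time: 27.65
eef_pos: [0.4435, 0.2011, 0.0496]
eef_rot: [180.0, 0.0, 173.0]
wrist_force: [-0.1, -0.5, -0.0]
grip_width: 0.0008
grasp_force: 0.0
time: 28.85
eef_pos: [0.491, 0.1952, 0.0495]
eef_rot: [-180.0, -0.0, 173.0]
wrist_force: [-0.8, -1.0, -0.5]
grip_width: 0.0002
grasp_force: 0.6
[0.491745   0.19534877 0.04981453]
[]
```

View pics/w11.png

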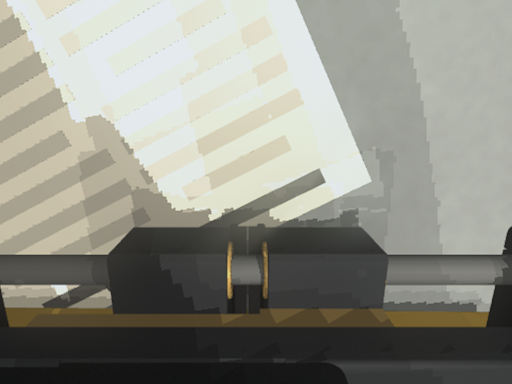

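The wrist view now shows only the paper in front; the handle is hidden beyond the closed fingers. I'll carry on pushing and watch the force.

```bash
python3 -m pendant '{"xyz":[[-0.005,0,0],[-0.01,0,0],[-0.015,0,0],[-0.02,0,0],[-0.025,0,0],[-0.03,0,0],[-0.035,0,0],[-0.04,0,0],[-0.045,0,0],[-0.05,0,0],[-0.055,0,0],[-0.06,0,0]],"delta_rot":[[0,0,0],[0,0,0],[0,0,0],[0,0,0],[0,0,0],[0,0,0],[0,0,0],[0,0,0],[0,0,0],[0,0,0],[0,0,0],[0,0,0]],"hand":[0,0,0,0,0,0,0,0,0,0,0,0]}'
python3 -m pendant '{"xyz":[[-0.003,0,0],[-0.006,0,0],[-0.009,0,0],[-0.012,0,0],[-0.012,0,0]],"delta_rot":[[0,0,0],[0,0,0],[0,0,0],[0,0,0],[0,0,0]],"hand":[0,0,0,0,0]}'
python3 - <<'E'
from h import *
save('scene','s2');print(T()[0])
for i in range(4): print(r.state()['wrist_force'].round(1));r.read_camera('side')
m=[d['mask'] for d in r.masks_of('scene','kit_drawer0_handle')];print(len(m))
E
```

```text
time: 30.2
eef_pos: [0.5507, 0.1878, 0.0495]
eef_rot: [-180.0, -0.0, 173.0]
wrist_force: [-1.0, -0.8, 0.6]
grip_width: 0.0004
grasp_force: 0.6
time: 30.7
eef_pos: [0.5629, 0.1865, 0.0497]
eef_rot: [180.0, 0.1, 173.0]
wrist_force: [-0.3, -0.1, -0.1]
grip_width: 0.0005
grasp_force: 0.0
[0.56269945 0.1865812  0.04970935]
[-0.4  0.3  0.4]
[ 0.8 -0.4  0.1]
[-0.6 -0.3  0.2]
[-0.3 -0.   0.8]
1
```

Continue in small steps, watching for the detent's resistance and the stop.

```bash
for k in 1 ; do python3 -m pendant '{"xyz":[[-0.002,0,0],[-0.004,0,0],[-0.006,0,0],[-0.006,0,0]],"delta_rot":[[0,0,0],[0,0,0],[0,0,0],[0,0,0]],"hand":[0,0,0,0]}'; done
python3 -m pendant '{"xyz":[[-0.002,0,0],[-0.004,0,0],[-0.006,0,0],[-0.006,0,0]],"delta_rot":[[0,0,0],[0,0,0],[0,0,0],[0,0,0]],"hand":[0,0,0,0]}'
python3 -m pendant '{"xyz":[[-0.002,0,0],[-0.004,0,0],[-0.004,0,0]],"delta_rot":[[0,0,0],[0,0,0],[0,0,0]],"hand":[0,0,0]}'
python3 - <<'E'
from h import *
save('scene','s3');print(T()[0])
for i in range(4): print(r.state()['wrist_force'].round(1));r.read_camera('side')
E
```

```text
time: 31.4
eef_pos: [0.5685, 0.1857, 0.0495]
eef_rot: [180.0, 0.0, 173.0]
wrist_force: [-0.4, 0.5, -0.1]
grip_width: 0.0005
grasp_force: 0.0
time: 31.8
eef_pos: [0.5739, 0.1849, 0.0494]
eef_rot: [-180.0, -0.1, 173.0]
wrist_force: [-2.6, 0.3, 1.4]
grip_width: 0.0003
grasp_force: 1.2
time: 32.1
eef_pos: [0.5791, 0.1844, 0.0497]
eef_rot: [180.0, 0.1, 173.0]
wrist_force: [-0.2, 0.2, -0.4]
grip_width: 0.0004
grasp_force: 0.0
[0.57908896 0.18442368 0.04972072]
[ 0.3 -0.3 -0.2]
[ 0.7  0.6 -0.1]
[0.4 0.2 0.6]
[-0.4  0.4 -0.8]
```

```bash
python3 -m pendant '{"xyz":[[-0.002,0,0],[-0.004,0,0],[-0.004,0,0]],"delta_rot":[[0,0,0],[0,0,0],[0,0,0]],"hand":[0,0,0]}'
python3 -m pendant '{"xyz":[[-0.001,0,0],[-0.002,0,0],[-0.002,0,0]],"delta_rot":[[0,0,0],[0,0,0],[0,0,0]],"hand":[0,0,0]}'
```

```text
time: 32.65
eef_pos: [0.582, 0.184, 0.0495]
eef_rot: [-180.0, -0.0, 173.0]
wrist_force: [-0.6, -0.0, 1.0]
grip_width: 0.0007
grasp_force: 0.8
time: 32.95
eef_pos: [0.5823, 0.184, 0.0493]
eef_rot: [-180.0, -0.2, 173.0]
wrist_force: [-8.4, 0.6, 5.5]
grip_width: 0.0009
grasp_force: 4.0
```

The stop is reached, with the force rising at x = 0.582. Back off, rise, and check.

```bash
python3 -m pendant '{"xyz":[[0.01,0,0],[0.03,0,0],[0.06,0,0],[0.07,0,-0.03],[0.07,0,-0.07],[0.06,0,-0.11],[0.05,0,-0.15],[0.05,0,-0.19],[0.05,0,-0.21],[0.05,0,-0.21],[0.05,0,-0.21]],"delta_rot":[[0,0,0],[0,0,0],[0,0,0],[0,0,0],[0,0,0],[0,0,0],[0,0,0],[0,0,0],[0,0,0],[0,0,0],[0,0,0]],"hand":[0,0,0,0,0,0,0,0,0,0,0]}'
python3 - <<'E'
from h import *
im=save('wrist','w12');s=save('scene','s4')
cv2.imwrite('pics/end.png',np.hstack([cv2.resize(im,(400,300)),cv2.resize(s[100:325,130:430],(400,300))])[:,:,::-1])
r.read_camera('side')
for c in('scene','side'):
  for l in('wheel','hub'): print(c,l,[(np.round(d['centre'],3).tolist(),round(d['confidence'],2)) for d in r.look_for(c,l)])
E
```

```text
time: 34.05
eef_pos: [0.5344, 0.1899, 0.2593]
eef_rot: [180.0, 0.1, 173.0]
wrist_force: [0.3, -0.6, -1.1]
grip_width: 0.0002
grasp_force: 0.0
scene wheel [([0.513, -0.218, 0.024], 0.66)]
scene hub [([0.408, 0.028, 0.016], 0.66), ([0.605, 0.492, 0.011], 0.6), ([0.508, -0.221, 0.06], 0.46)]
side wheel [([0.483, -0.255, 0.089], 0.54)]
side hub [([0.406, 0.014, 0.019], 0.62), ([0.48, -0.264, 0.061], 0.45)]
```

View pics/end.png

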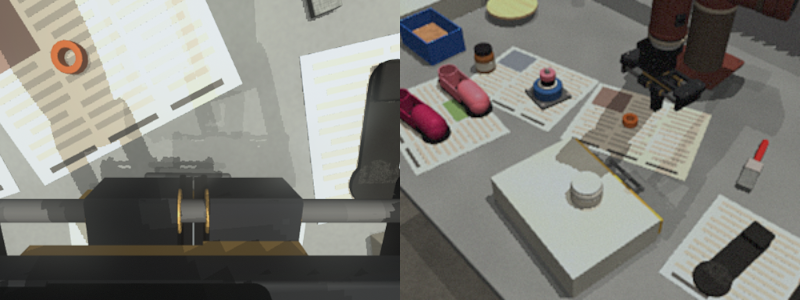

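The scene crop shows the drawer flush with the unit, the pink wheel on the spindle at (547,75), and the tin, shoes, soles, jar and brush where they were. Handing in.

```bash
python3 -c "
from bench import r
print(r.sign_off())"
```

```text
the job is handed in; nothing more can be done
None
```

The hub is seated on the flange, the pink wheel lies flat on it, and the drawer was pushed through its detent to the stop. I left the spare untouched in the drawer, though the closed drawer hid it from a final look. I handed the job in at about 34 s; no verdict came back.

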